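# Hang the dowel bin on the bench rack and tug it to check

## Robot

A 6-joint arm with a two-finger parallel gripper is mounted at the origin on the work surface. World frame = base frame: x ahead of the robot, y to its left, z up, the work surface at z = 0. Lengths are in mm, angles in degrees, forces in N, time in s.
With the tool pointing down it reaches from about 350 to 850 mm from the base axis. Payload 8.1 kg.
Tool frame: the origin (TCP) lies between the finger pads; the fingertips stand 22 mm ahead of it and the grasp point (between the pads) lies 3 mm ahead of it; z points along the fingers, y is the direction in which the jaws open and shut (so a half turn about z gives the same grasp; the last joint's range is limited). The gripper opens to 85 mm and grips with 20 to 120 N. Pads are 22 mm wide; open, the fingers measure 114 mm over their backs; the gripper's body (76 mm by 85 mm) begins 54 mm behind the grasp point. The pads swing forward as they close: fully open they stand 13 mm farther back than shut.
Start: joints at [66.268, 7.471, 85.268, -0, 87.261, -4.893], TCP at [193.723, 567.87, 253.292] pointing down, gripper open.
Joint ranges: [-169.43, 169.43], [-51.17, 129.36], [1.28, 143.12], [-76.62, 256.62], [0, 156.53], [-152.29, 152.29]. Speed limits (degrees/s): [136.94, 136.94, 159.86, 180, 180, 180].

## Interface

Orientations are given as [roll, pitch, yaw] about the fixed x, y, z axes, in that order (R = Rz(yaw) Ry(pitch) Rx(roll)).
In Python, from bench import r gives the robot as it stands.
- The arm moves only by the tool drive_tool, never from a script. Its argument "moves" is a list of rows, each a list of 2 entries, a list of its own where there are three numbers: the shift along the world's x, y, z in mm, then the turn about the world's z in degrees. A call has exactly 8 rows; each row is the pose to reach, as a shift and turn from the pose commanded when the call began; what a row does not reach only later rows make up. A row lasts 1/12 s, in which the tool goes at most 41.7 mm and 7.16 degrees, less where a joint would pass 70% of its speed; a pose out of reach is approached as far as the arm can. A call with a gripper value outside its range is refused whole. "fingers" is the finger opening in mm, from 0 to 85.4, set as the call begins (left out, the last holds). The fingers move at their own pace and stop on an object; "squeeze" is the grip in N (left out, the last holds). Time passes only in rows, so rows that repeat a pose let the fingers close, or fill a call up. It gives the time, the measured TCP pose, the force and the opening at its end, in the units of the state.
- r.sense(): the state, without advancing time (a new reading comes with each control period).
- r.snapshot(name): name is "scene" or "top" or "wrist"; returns a dict with "pixels" (420x560x3 uint8, red, green, blue), "camera_matrix" (3x3 intrinsics, pixels), "k1" (the pictures are not rectified: a ray, as slopes to the right and down, at radius r is drawn at 1 + k1 r^2 times it, then the intrinsics apply), "xyz" and "orientation" of the camera in the world. Camera axes: x right, y down, z forward; pixel columns grow to the right and rows downward; lengths in mm; the calibration is good to about 2 mm. A picture is of the moment at which its call begins. There is no depth.
- r.hand_in(): hands the job in, once; it reports no verdict.
The state is a dict: "time": time; "joint_pos": joint angles; "qd": joint speeds; "joint_efforts": joint torques, N m; "tool_pos": TCP position; "tcp_rot": TCP orientation; "ft_force": force on the tool from outside, world axes, zero at the start; "wrist_torque": the same for the moment, N m; "finger_gap": finger opening in mm.
Only numpy, scipy, OpenCV 4.12 (cv2) and the standard library are available. Lean on these libraries where they do the work, as an engineer would, in place of code of your own. Each camera call takes 0.05 s, during which the arm holds its last target.

## Task

Hang the loose dowel bin from the bench back on the top rail of the bin rack, in the middle of the empty stretch between the two bins already hanging there: lay its back against the rail and slide it down until the hooked lip is fully home on the rail's edge. Before you let go, tug it straight down gently, with a pull of about 10 N for about a second, to be sure that the lip has caught; never press or pull it on the rack with more than 25 N. Leave the other bins and the things on the bench where they are.

Things in the scene. Friction and masses are not known exactly. Their poses are not given: they have to be found in the camera images.
- bin_center (a point): Middle (30 mm up) of the loose bin to hang: open dark grey rigid plastic, short dowels in it that stay put, 0.18 to 0.31 kg; shaped like the bins on the rack, the only one off it. 105 deep (x), 60 wide (y), 60 mm high; +x to its back (lip side), z up. Side walls upright, faces at y -30/+30, full height from x -24 to the back, lower ahead (front wall 32 mm). Grip across the side walls from above.
- bin_lip (a point): Seat inside the bin's hooked lip: middle of the underside of the lip's top strip, 56.25 mm behind (+x) and 27 mm above bin_center. The lip runs along the back's top edge, 56 mm long: a strip 3 mm thick goes 7.5 mm back from the back wall (outer face 52.5 mm behind bin_center), then a leaf 3 mm thick hangs 14 mm below the seat. The slot, open below, takes the 4 mm rail with 3.5 mm to spare.
- bin_seat: The flat top strip of the lip, which comes to rest on the rail's top edge; fixed to the bin. This frame lies on the bin's underside centre, axes as the bin's.
- rail_top (a point): Where the middle of the top rail's top edge should be by the rack's drawing, 220 mm above the bench. The real rail sits in slotted uprights, square to the rack but up to 3 mm nearer or farther (x) and 5 mm higher or lower: find it by touch. It is a rigid fixed steel strip, 4 mm thick in x (-2/+2 mm), 500 mm long (y), 40 mm high. +x points roughly away from the robot.
- rack: Steel bench rack, fixed, origin under rail_top, axes alike: a second rail 108 mm under the top one has five fixed full bins, tops 105 mm below the top edge. On the top rail two loose bins like yours hang with their middles 108 to 130 mm to either side of rail_top: leave them. Bins hang on the rail's -x side, backs against it, lip over its edge, axes as the rack's, leaning forward a few degrees once let go.
- glue: White glue bottle standing on the bench, 58 mm across, 165 mm high. Origin under its centre. Bystander.
- tape: Tape measure standing on edge, 66 x 36 x 62 mm. Origin under its centre. Bystander.
- offcut: Flat wood offcut 160 x 58 x 19 mm. Bystander.
- driver: Screwdriver lying on the bench. Bystander.
- square: Try square lying on the bench, 100 mm stock, 150 mm blade. Bystander.
- clamp: F-clamp, 240 mm bar, lying on its side. Bystander.
There are look-alikes about, which are no part of the job. Leave any pink or yellow look-alike of the part that bears bin_center alone.

How it is judged (in metres and radians):
On the way, in this order (a step that is already met when the one before it is completed fails the run):
1. the bin is lifted clear of the bench (height (world z) of bin_center above 0.1 m), for 0.1 s.
2. with the lip fully home on the rail and the bin still gripped, it is pulled down so that the lip bears on the rail's edge with more than 7 N for 0.3 s (x of bin_lip in the frame of rail_top between -0.009 and 0.009 m and y of bin_lip in the frame of rail_top between -0.03 and 0.03 m and z of bin_lip in the frame of rail_top between -0.009 and 0.009 m and angle between bin_center's own z axis and vertical below 0.17 rad and contact force between bin_seat and rail_c0 above 7 N and contact force between the fingers and bin above 1 N), for 0.3 s.
At the end, for the whole second after the job is handed in: The bin hangs still on the top rail: its lip seat bears on the rail's edge (more than 0.5 N), within 9 mm of rail_top in height and across the rail, its middle within 30 mm of the rail's middle, leaning less than 0.17 rad; let go; the two neighbours within 20 mm of where they hung (x of bin_lip in the frame of rail_top between -0.009 and 0.009 m and y of bin_lip in the frame of rail_top between -0.03 and 0.03 m and z of bin_lip in the frame of rail_top between -0.009 and 0.009 m and angle between bin_center's own z axis and vertical below 0.17 rad and contact force between bin_seat and rail_c0 above 0.5 N and linear speed of bin below 0.01 m/s and angular speed of bin below 0.1 rad/s and distance of each of bin_left_c0, bin_right_c0 from where it was at the start of the episode below 0.02 m); the robot touches nothing.
It fails at once if the bin's lip bears on the rail with more than 25 N (contact force between bin_seat and rail_c0 above 25 N).
It fails at once if the bin, while gripped, is pressed on the rack with more than 25 N (contact force between bin and rail_c0 above 25 N and contact force between the fingers and bin above 3 N).
It fails at once if the hand or arm presses on the rack with more than 25 N (contact force between the arm and rail_c0 above 25 N).
It fails at once if a hanging neighbour bin is shifted by more than 20 mm (distance of any of bin_left_c0, bin_right_c0 from where it was at the start of the episode above 0.02 m).
It fails at once if a thing on the bench is shifted by more than 30 mm (distance of any of glue, tape, offcut, driver, square, clamp from where it was at the start of the episode above 0.03 m).
It also fails if it takes over 54 s, if anything falls off the work surface, if the arm or the gripper's body presses on something with over 40 N, if the wrist force passes 120 N, or if a joint passes its speed limit or range.

## Working session

There is one attempt and no reset: what is moved stays moved. The work goes in short steps, Python scripts to look and compute and a tool call to move; the robot and the scene stay as the last step left them, time stands still between calls to the robot, and variables do not carry over. Pictures are saved under pics/ and viewed, and the job is handed in when it is done.

Besides the shell and the picture viewer there is one more tool, called after "Emit:" as a command line: name --argument value ..., lists and objects as JSON in quotes. drive_tool: Moves the arm, as the interface text tells. Its arguments: {"type":"object","properties":{"moves":{"type":"array","items":{"type":"array"}},"fingers":{"type":"number"},"squeeze":{"type":"number"}},"required":["moves"]}

```bash
mkdir -p pics; ls
cat > h.py <<'E'
from bench import r
import numpy as np, cv2, pickle
from scipy.spatial.transform import Rotation as R
def snap(n,f):
    s=r.snapshot(n); cv2.imwrite(f'pics/{f}.png',s['pixels'][:,:,::-1]); pickle.dump(s,open(f'pics/{f}.pkl','wb')); return s
def load(f): return pickle.load(open(f'pics/{f}.pkl','rb'))
def cam(s):
    o=s['orientation']; o=np.array(o)
    Rm=o if o.shape==(3,3) else R.from_euler('xyz',o,degrees=True).as_matrix()
    return np.array(s['xyz']),Rm
def ray(s,u,v):
    K=np.array(s['camera_matrix']); x=(u-K[0,2])/K[0,0]; y=(v-K[1,2])/K[1,1]
    rd=np.hypot(x,y); rr=rd
    for _ in range(30): rr=rd/(1+s['k1']*rr*rr)
    f=rr/rd if rd>0 else 1
    p,Rm=cam(s); d=Rm@np.array([x*f,y*f,1]); return p,d/np.linalg.norm(d)
def onz(s,u,v,z):
    p,d=ray(s,u,v); return p+d*(z-p[2])/d[2]
def proj(s,P):
    p,Rm=cam(s); c=Rm.T@(np.array(P)-p); x,y=c[0]/c[2],c[1]/c[2]; f=1+s['k1']*(x*x+y*y)
    K=np.array(s['camera_matrix']); return np.array([K[0,0]*x*f+K[0,2],K[1,1]*y*f+K[1,2]])
def two(s1,a,s2,b):
    p,d=ray(s1,*a); q,e=ray(s2,*b)
    t=np.linalg.lstsq(np.stack([d,-e],1),q-p,rcond=None)[0]
    A=p+t[0]*d;B=q+t[1]*e; return (A+B)/2,np.linalg.norm(A-B)
E
python3 - <<'E'
from h import *
print(r.sense())
for n in ['scene','top','wrist']:
    s=snap(n,n+'0'); print(n,s['xyz'],s['orientation'],s['k1'],s['camera_matrix'])
E
```

```text
pics
{'time': 0.0, 'joint_pos': array([ 6.62694499e+01,  7.51358867e+00,  8.53300998e+01, -4.32447584e-05,
        8.72617754e+01, -4.89370291e+00]), 'qd': array([ 0.05920979, -0.00101386,  0.01700967,  0.01054875,  0.03382245,
       -0.00647955]), 'joint_efforts': array([ 1.81985306e-03, -5.69394600e+01, -5.00562465e+01,  1.23264849e-04,
        1.45119932e-02, -3.29285126e-05]), 'tool_pos': array([193.50247364, 567.39767418, 252.25237454]), 'tcp_rot': array([-1.79894917e+02, -8.95381112e-03,  1.61163147e+02]), 'ft_force': array([-0.00618801, -0.20789746,  0.56506543]), 'wrist_torque': array([ 0.00053259, -0.04987604,  0.0626062 ]), 'finger_gap': 85.27025302647532}
scene [ 967.10947553  457.17369768 1048.48435785] [-141.46243191   -0.42740633  137.93302576] -0.027198544114342228 [[379.19734801   0.         274.65923357]
 [  0.         379.19734801 217.57566925]
 [  0.           0.           1.        ]]
top [ 358.34862827  -51.85733405 1474.08168563] [-174.95666795   -0.43256352  -91.07078814] -0.02373969214493243 [[419.75420674   0.         287.71176093]
 [  0.         419.75420674 205.54627657]
 [  0.           0.           1.        ]]
wrist [117.13199995 593.99176637 373.35351016] [1.61385348e+02 1.43334526e-01 7.11421298e+01] -0.06131854071720022 [[339.72442823   0.         283.04824654]
 [  0.         339.72442823 212.18898769]
 [  0.           0.           1.        ]]
```

View pics/scene0.png

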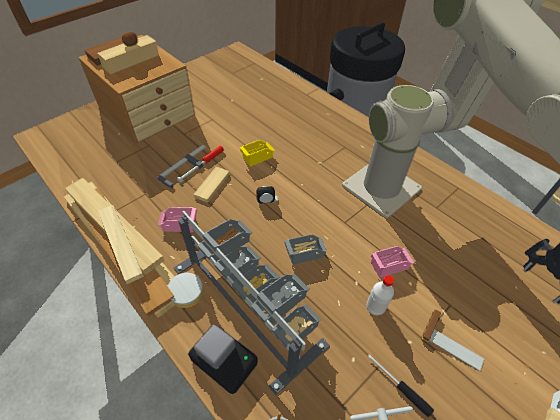

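View pics/top0.png

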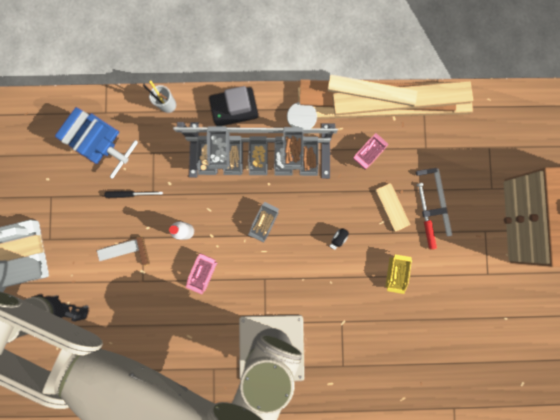

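View pics/wrist0.png

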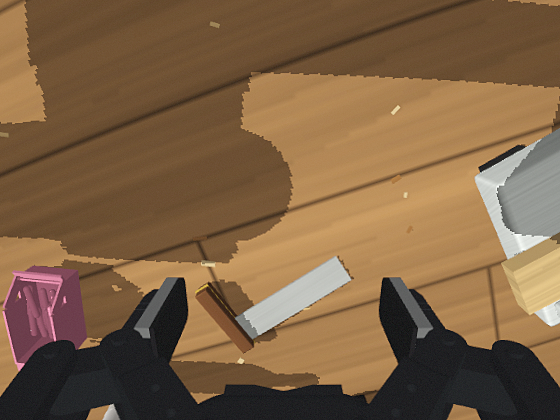

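Scene: the dark grey loose bin is at scene (306,248) / top (264,222). The look-alikes are pink at top (201,274) and (370,151), and yellow at (400,274). Only the grey one fits the description and stands off the rack. I'll confirm it in enlarged crops.

Run:
```python
from h import *
a=load('top0')['pixels'][:,:,::-1]; b=load('scene0')['pixels'][:,:,::-1]
x=cv2.resize(a[190:255,225:305],(400,325),interpolation=cv2.INTER_CUBIC)
y=cv2.resize(b[220:285,270:350],(400,325),interpolation=cv2.INTER_CUBIC)
cv2.imwrite('pics/c1.png',np.hstack([x,y]))
x=cv2.resize(a[110:190,165:345],(790,351),interpolation=cv2.INTER_CUBIC)
cv2.imwrite('pics/c2.png',x)
x=cv2.resize(b[200:400,165:345],(540,600),interpolation=cv2.INTER_CUBIC)
cv2.imwrite('pics/c3.png',x)
```

```text
(no output)
```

View pics/c1.png

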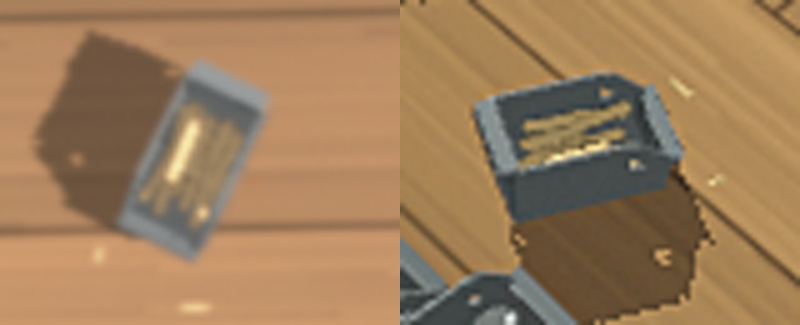

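View pics/c2.png

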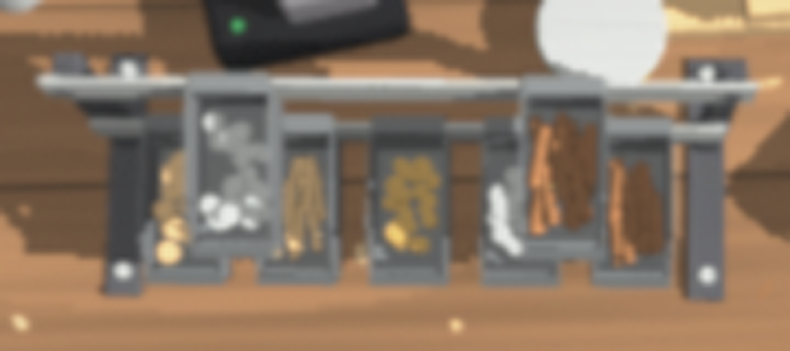

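View pics/c3.png

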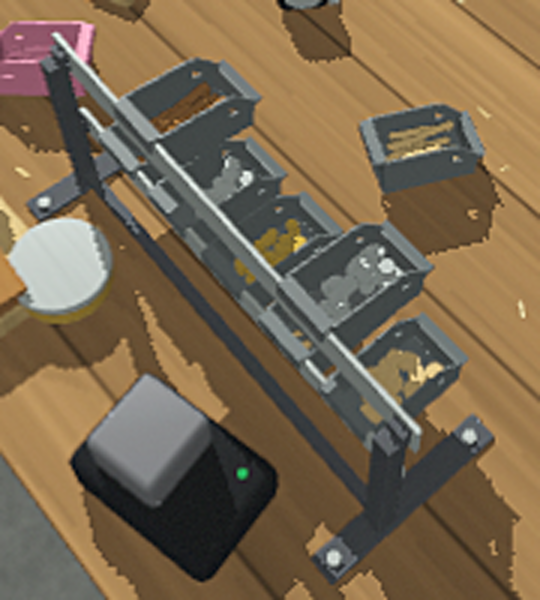

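The crops show the grey bin with dowels, its lip end (the wide strip) at top crop upper (230,80), pointing at the rack. It's the only grey bin off the rack.

Run:
```python
from h import *
t=load('top0'); s=load('scene0')
def ct(x,y): return (225+x/5-.4,190+y/5-.4)
for p,z in [((195,60),60),((270,95),60),((118,222),32),((192,262),32)]:
    print(onz(t,*ct(*p),z))
L=(165+38*180/790,110+82*80/351);Rr=(165+757*180/790,110+90*80/351)
sL=(165+55/3,200+37/3); sR=(165+418/3,200+437/3)
for p in (L,Rr): print('rail z220',p,onz(t,*p,220))
print(two(t,L,s,sR),two(t,Rr,s,sL))
# uprights feet etc
```

```text
[497.79733046  16.4601554   60.        ]
[473.12177308 -33.88247239  60.        ]
[389.95509985  72.10233044  32.        ]
[361.70316473  21.77465136  32.        ]
rail z220 (173.65822784810126, 128.6894586894587) [710.39541231 280.0465692  220.        ]
rail z220 (337.4810126582279, 130.51282051282053) [ 696.06376585 -219.64618513  220.        ]
(array([711.99235115, 281.9308228 , 213.70039774]), np.float64(0.5529055398259307)) (array([ 697.85461105, -220.46152767,  212.54188924]), np.float64(0.5452608960942844))
```

Emit:
drive_tool --moves '[[[15,-35,5],-1],[[30,-70,10],-2],[[45,-105,10],-3],[[60,-140,10],-4],[[75,-175,10],-5],[[90,-210,10],-6],[[105,-245,10],-7],[[120,-280,10],-8]]' --fingers 85 --squeeze 50

```text
time: 0.82
tool_pos: [313.8, 286.1, 263.1]
tcp_rot: [-180.0, 0.0, 153.1]
ft_force: [1.0, -0.1, -0.3]
finger_gap: 84.9
```

Emit:
drive_tool --moves '[[[15,-35,0],0],[[30,-70,0],0],[[45,-105,0],0],[[60,-140,0],0],[[75,-175,0],0],[[90,-210,0],0],[[105,-245,0],0],[[115,-267,0],0]]'

```text
time: 1.48
tool_pos: [429.3, 17.7, 263.2]
tcp_rot: [-180.0, 0.0, 153.1]
ft_force: [0.5, -0.0, -0.4]
finger_gap: 84.7
```

Emit:
drive_tool --moves '[[[0,0,0],0],[[0,0,0],0],[[0,0,0],0],[[0,0,0],0],[[0,0,0],0],[[0,0,0],0],[[0,0,0],0],[[0,0,0],0]]'

```text
time: 2.15
tool_pos: [428.6, 21.4, 263.3]
tcp_rot: [180.0, 0.0, 153.2]
ft_force: [-0.8, 0.5, 0.8]
finger_gap: 85.2
```

Run:
```python
from h import *
s=snap('wrist','wrist1'); q=r.sense(); print(q['time'],q['tool_pos'],q['tcp_rot'],q['ft_force'],s['xyz'],s['orientation'])
```

```text
2.2 [428.68583318  21.24850021 263.35520616] [1.79994888e+02 9.43962808e-03 1.53205968e+02] [-0.11747994  0.67300942  0.53816994] [356.53568164  58.18920803 384.35677774] [1.61361228e+02 3.41605826e-02 6.32007282e+01]
```

View pics/wrist1.png

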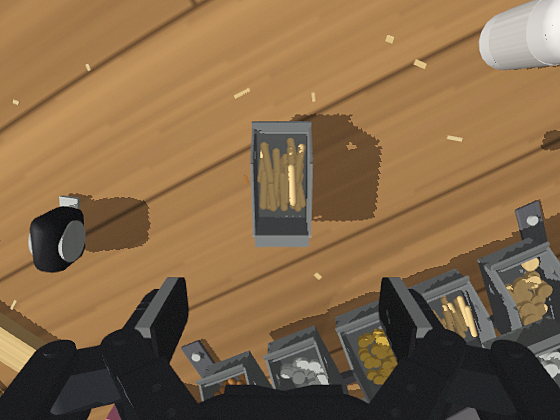

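The bin sits at wrist pixels (252..312, 121..247), lip at the bottom edge (282,240), nearly square to the image. I'll zoom for its corners.

Run:
```python
from h import *
s=load('wrist1'); a=s['pixels'][105:260,232:332,::-1]
cv2.imwrite('pics/c4.png',cv2.resize(a,(387*1,600),interpolation=cv2.INTER_CUBIC))
```

```text
(no output)
```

View pics/c4.png

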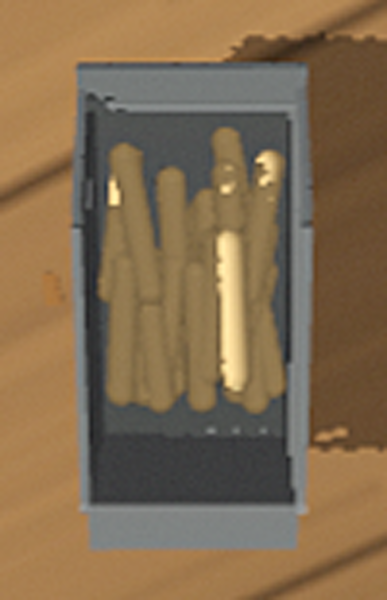

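Run:
```python
from h import *
s=load('wrist1'); k=3.87
P=lambda x,y,z: onz(s,232+x/k-.4,105+y/k-.4,z)
a,b=P(89,548,60),P(297,548,60); c,d=P(79,509,60),P(305,509,60); f,g=P(77,67,32),P(308,67,32)
for n,p,q,x in (('lip',a,b,60),('back',c,d,52.5),('front',f,g,-52.5)):
    v=p-q; yaw=np.degrees(np.arctan2(-v[0],v[1])); m=(p+q)/2
    print(n,m,np.linalg.norm(v),yaw)
m1=(a+b)/2;m2=(c+d)/2;m3=(f+g)/2
for m in(m1,m2): 
  v=m-m3; print(np.hypot(*v[:2]),np.degrees(np.arctan2(v[1],v[0])))
y=np.radians(-27)
for m,x in((m1,60),(m2,52.5),(m3,-52.5)): print(m[:2]-x*np.array([np.cos(y),np.sin(y)]))
```

```text
lip [486.80406019  -9.67662719  60.        ] 56.107257479472864 153.21978257874335
back [476.53417032  -4.7695071   60.        ] 60.32243390477001 153.21790139102595
front [375.93525642  46.22197465  32.        ] 60.23054549310076 153.19362449969506
124.16338162722421 -26.756644337350473
112.78418634221765 -26.879495139551313
[433.34366874  17.56280279]
[429.7563278   19.06499413]
[422.71309894  22.38747342]
```

Run:
```python
from h import *
s=load('wrist1'); k=3.87
P=lambda x,y,z: onz(s,232+x/k-.4,105+y/k-.4,z)
l=(P(89,548,60)+P(297,548,60))/2
m=(P(77,228,60)+P(311,228,60))/2
print(m,np.linalg.norm(l-m))
sc=load('scene0'); y=np.radians(-26.8); Rz=np.array([[np.cos(y),-np.sin(y)],[np.sin(y),np.cos(y)]])
img=cv2.resize(sc['pixels'][220:285,270:350,::-1],(800,650),interpolation=cv2.INTER_CUBIC)[:600]
im2=cv2.resize(s['pixels'][105:260,232:332,::-1],None,fx=3.87,fy=3.87,interpolation=cv2.INTER_CUBIC)
for C,col in ((np.array([432.7,17.8]),(0,0,255)),):
  for x,yy,z in [(60,28,60),(60,-28,60),(52.5,30,60),(52.5,-30,60),(-24,30,60),(-24,-30,60),(-52.5,30,32),(-52.5,-30,32),(-52.5,30,0),(-52.5,-30,0),(52.5,30,0),(52.5,-30,0)]:
    p=[*(C+Rz@[x,yy]),z]
    u=proj(sc,p); cv2.circle(img,(int((u[0]-270+.5)*10),int((u[1]-220+.5)*10)),4,col,1)
    u=proj(s,p); cv2.circle(im2,(int((u[0]-232+.5)*k),int((u[1]-105+.5)*k)),3,col,1)
cv2.imwrite('pics/c5.png',img);cv2.imwrite('pics/c6.png',im2)
```

```text
[409.38255701  29.85268134  60.        ] 86.92902500382104
```

View pics/c5.png

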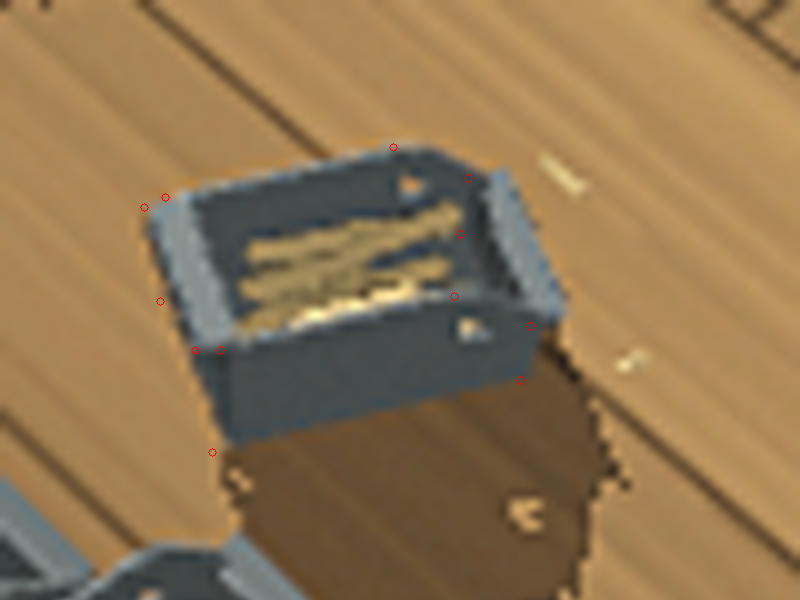

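View pics/c6.png

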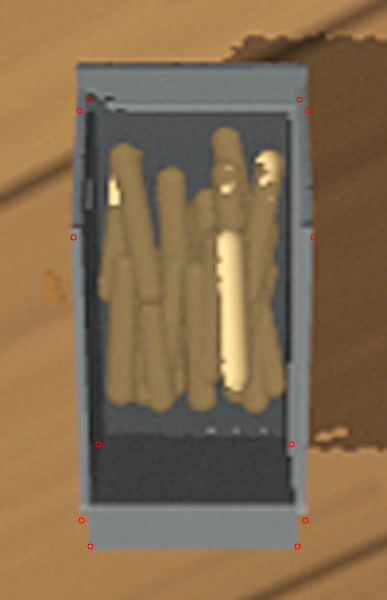

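Emit:
drive_tool --moves '[[[10,-6,-15],0],[[20,-11,-40],0],[[23,-13,-70],0],[[23,-13,-100],0],[[23,-13,-130],0],[[23,-13,-150],0],[[23,-13,-165],0],[[23,-13,-175],0]]'

```text
time: 2.87
tool_pos: [450.4, 8.1, 86.1]
tcp_rot: [-179.9, -0.2, 153.2]
ft_force: [-0.4, 0.5, 0.4]
finger_gap: 84.8
```

Emit:
drive_tool --moves '[[[0,0,-10],0],[[0,0,-20],0],[[0,0,-30],0],[[0,0,-38],0],[[0,0,-44],0],[[0,0,-46],0],[[0,0,-46],0],[[0,0,-46],0]]'

```text
time: 3.53
tool_pos: [452.0, 7.8, 42.6]
tcp_rot: [180.0, 0.0, 153.2]
ft_force: [0.6, 0.4, 0.1]
finger_gap: 84.9
```

Run:
```python
from h import *
s=snap('wrist','wrist2'); q=r.sense(); print(q['time'],q['tool_pos'],q['tcp_rot'],q['ft_force'])
```

```text
3.5833 [452.22008443   7.8138147   42.83075988] [1.79981344e+02 4.83136536e-02 1.53159763e+02] [-0.45494011  0.0493534  -0.05409385]
```

View pics/wrist2.png

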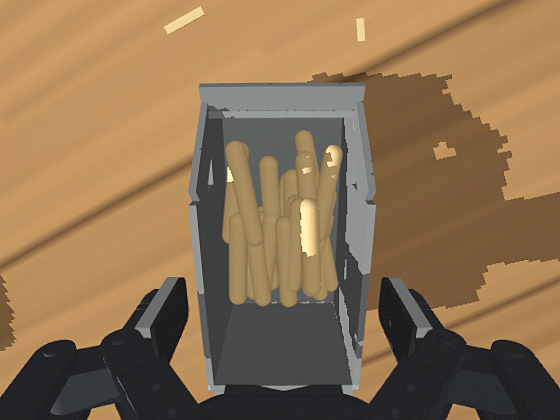

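The fingers straddle the back half of the bin: pads at (175,300) and (395,300), walls at (205,300) and (360,300). Closing.

Emit:
drive_tool --moves '[[[0,0,0],0],[[0,0,0],0],[[0,0,0],0],[[0,0,0],0],[[0,0,0],0],[[0,0,0],0],[[0,0,0],0],[[0,0,0],0]]' --fingers 50 --squeeze 70

```text
time: 4.25
tool_pos: [452.4, 7.8, 43.0]
tcp_rot: [180.0, 0.1, 153.2]
ft_force: [-0.4, -0.2, 6.4]
finger_gap: 58.8
```

Emit:
drive_tool --moves '[[[0,0,0],0],[[0,0,0],0],[[0,0,10],0],[[0,0,25],0],[[0,0,40],0],[[0,0,60],0],[[0,0,80],0],[[0,0,100],0]]'

```text
time: 4.92
tool_pos: [450.9, 8.0, 143.1]
tcp_rot: [-180.0, -0.1, 153.2]
ft_force: [-0.2, -0.3, -2.6]
finger_gap: 59.3
```

Emit:
drive_tool --moves '[[[0,0,25],0],[[0,0,50],0],[[0,0,75],0],[[0,0,100],0],[[0,0,125],4],[[0,0,145],10],[[0,0,155],16],[[0,0,155],22]]'

```text
time: 5.58
tool_pos: [452.5, 7.8, 300.8]
tcp_rot: [-180.0, 0.3, 175.5]
ft_force: [0.5, -0.2, -2.5]
finger_gap: 59.3
```

Emit:
drive_tool --moves '[[[0,0,0],3.2],[[0,0,0],3.2],[[0,0,0],3.2],[[0,0,0],3.2],[[0,0,0],3.2],[[0,0,0],3.2],[[0,0,0],3.2],[[0,0,0],3.2]]'

```text
time: 6.25
tool_pos: [451.7, 7.9, 297.2]
tcp_rot: [180.0, -0.0, 178.3]
ft_force: [0.4, -0.2, -2.8]
finger_gap: 59.3
```

Run:
```python
from h import *
s=snap('wrist','wrist3'); s=snap('scene','scene3'); q=r.sense(); print(q)
b=s['pixels'][150:400,165:400,::-1]
cv2.imwrite('pics/c7.png',cv2.resize(b,(564,600),interpolation=cv2.INTER_CUBIC))
```

```text
{'time': 6.35, 'joint_pos': array([-5.50854572e+00, -1.68574983e+01,  1.03727116e+02,  4.98997601e-04,
        9.31347698e+01, -9.38564953e+01]), 'qd': array([-0.06740248, -0.01076175,  0.14006256,  0.00717118, -0.07034435,
       -0.12708937]), 'joint_efforts': array([-8.16267016e-05, -3.65069675e+01, -5.20156503e+01, -2.97914929e-03,
        3.99604510e-02,  7.94104213e-03]), 'tool_pos': array([451.71791964,   7.87705063, 297.2515365 ]), 'tcp_rot': array([ 1.79999208e+02, -4.34453825e-03,  1.78347977e+02]), 'ft_force': array([ 0.71438537, -0.45516932, -3.88306495]), 'wrist_torque': array([-0.04262826,  0.00315442,  0.05504371]), 'finger_gap': 59.11507169140077}
```

View pics/wrist3.png

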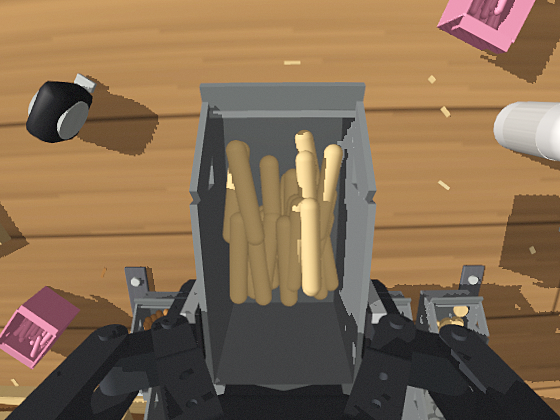

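View pics/c7.png

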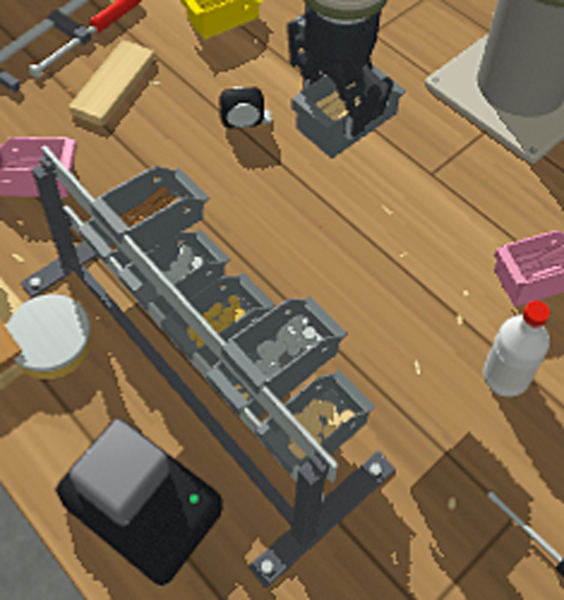

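Grip is good: gap 59 mm, bin level, and its image in the gripper hasn't changed since the grasp. I reread the lip: the leaf's outer face is at 63 mm, so the bin centre sits 25 mm before the TCP and the back face is about 27 mm ahead of it. Next is the approach.

Emit:
drive_tool --moves '[[[20,3,0],0],[[48,6,0],0],[[78,10,0],0],[[108,13,0],0],[[138,16,0],0],[[165,20,0],0],[[185,23,0],0],[[195,23,0],0]]'

```text
time: 7.02
tool_pos: [648.6, 31.5, 296.1]
tcp_rot: [180.0, -0.0, 178.4]
ft_force: [0.6, -0.7, -3.3]
finger_gap: 58.7
```

Emit:
drive_tool --moves '[[[3,0,-8],0],[[3,0,-18],0],[[3,0,-30],0],[[3,0,-42],0],[[3,0,-51],0],[[3,0,-57],0],[[3,0,-60],0],[[3,0,-60],0]]'

```text
time: 7.68
tool_pos: [649.1, 30.9, 236.3]
tcp_rot: [-180.0, -0.1, 178.4]
ft_force: [0.4, 0.2, -2.2]
finger_gap: 59.2
```

Emit:
drive_tool --moves '[[[0,0,0],0],[[0,0,0],0],[[0,0,0],0],[[0,0,0],0],[[0,0,0],0],[[0,0,0],0],[[0,0,0],0],[[0,0,0],0]]'

```text
time: 8.35
tool_pos: [649.7, 30.9, 237.3]
tcp_rot: [180.0, 0.0, 178.4]
ft_force: [-0.1, -0.3, -2.7]
finger_gap: 59.1
```

Run:
```python
from h import *
t=load('top0')
for p in [(217.6,145),(293.3,145)]: print(onz(t,*p,223))
s=snap('scene','scene4'); w=snap('top','top4'); q=r.sense(); print(q['time'],q['tool_pos'],q['tcp_rot'],q['ft_force'],q['wrist_torque'],q['finger_gap'])
b=s['pixels'][150:400,165:400,::-1]
cv2.imwrite('pics/c8.png',cv2.resize(b,(564,600),interpolation=cv2.INTER_CUBIC))
cv2.imwrite('pics/c9.png',cv2.resize(w['pixels'][110:190,165:345,::-1],(790,351),interpolation=cv2.INTER_CUBIC))
```

```text
[656.5563027  145.63382261 223.        ]
[652.55363558 -83.75371628 223.        ]
8.45 [649.70801246  30.8979516  237.25756998] [-1.79999323e+02 -3.72488815e-03  1.78364109e+02] [ 0.95474791 -0.64890749 -2.44558092] [-0.06971118 -0.00301826 -0.0187274 ] 59.02887256676413
```

View pics/c8.png

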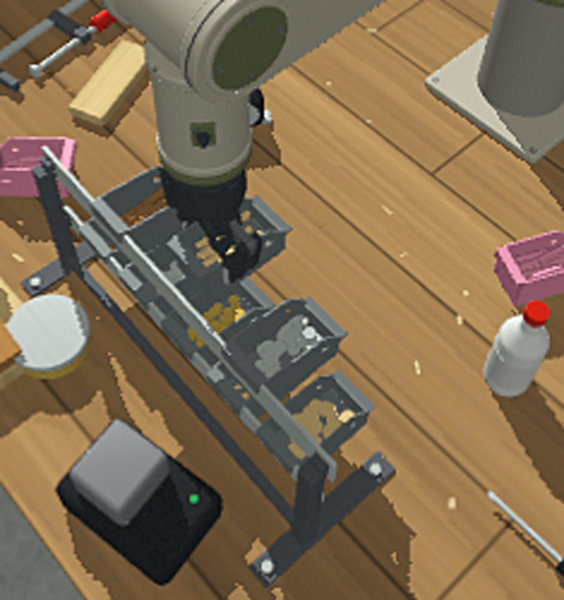

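View pics/c9.png

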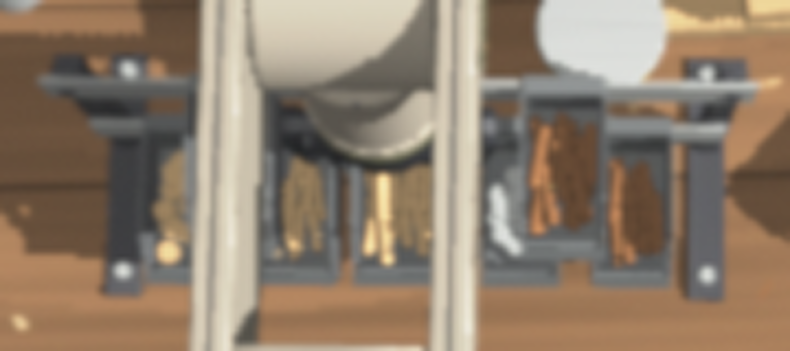

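The bin hangs in the gripper between the neighbours (mid y of the gap ≈ 31, matching the TCP). Advancing slowly to touch.

Emit:
drive_tool --moves '[[[2,0,0],0],[[5,0,0],0],[[8,0,0],0],[[11,0,0],0],[[14,0,0],0],[[16,0,0],0],[[17,0,0],0],[[17,0,0],0]]'

```text
time: 9.12
tool_pos: [666.9, 30.9, 237.1]
tcp_rot: [-180.0, -0.0, 178.4]
ft_force: [0.5, -0.5, -2.0]
finger_gap: 59.1
```

Emit:
drive_tool --moves '[[[0.5,0,0],0],[[1,0,0],0],[[1.5,0,0],0],[[2,0,0],0],[[2,0,0],0],[[2,0,0],0],[[2,0,0],0],[[2,0,0],0]]'

```text
time: 9.78
tool_pos: [668.7, 30.9, 237.3]
tcp_rot: [-180.0, -0.0, 178.4]
ft_force: [-0.6, 0.2, -2.3]
finger_gap: 59.4
```

Emit:
drive_tool --moves '[[[0.3,0,0],0],[[0.6,0,0],0],[[0.9,0,0],0],[[1.2,0,0],0],[[1.5,0,0],0],[[1.5,0,0],0],[[1.5,0,0],0],[[1.5,0,0],0]]'

```text
time: 10.45
tool_pos: [670.2, 30.9, 237.3]
tcp_rot: [-180.0, -0.0, 178.4]
ft_force: [0.3, -0.3, -3.0]
finger_gap: 59.4
```

Emit:
drive_tool --moves '[[[0.3,0,0],0],[[0.6,0,0],0],[[0.9,0,0],0],[[1.2,0,0],0],[[1.5,0,0],0],[[1.5,0,0],0],[[1.5,0,0],0],[[1.5,0,0],0]]'

```text
time: 11.12
tool_pos: [671.7, 30.9, 237.3]
tcp_rot: [-180.0, -0.0, 178.4]
ft_force: [0.7, 0.4, -3.0]
finger_gap: 59.2
```

Emit:
drive_tool --moves '[[[0.2,0,0],0],[[0.4,0,0],0],[[0.6,0,0],0],[[0.8,0,0],0],[[1,0,0],0],[[1,0,0],0],[[1,0,0],0],[[1,0,0],0]]'

```text
time: 11.78
tool_pos: [672.7, 30.9, 237.3]
tcp_rot: [-180.0, -0.0, 178.4]
ft_force: [-0.6, -0.5, -2.8]
finger_gap: 59.2
```

Emit:
drive_tool --moves '[[[0.2,0,0],0],[[0.4,0,0],0],[[0.6,0,0],0],[[0.8,0,0],0],[[1,0,0],0],[[1,0,0],0],[[1,0,0],0],[[1,0,0],0]]'

```text
time: 12.45
tool_pos: [673.7, 30.9, 237.3]
tcp_rot: [180.0, -0.0, 178.4]
ft_force: [1.0, -0.5, -2.8]
finger_gap: 59.3
```

Emit:
drive_tool --moves '[[[0.2,0,0],0],[[0.4,0,0],0],[[0.6,0,0],0],[[0.8,0,0],0],[[1,0,0],0],[[1,0,0],0],[[1,0,0],0],[[1,0,0],0]]'

```text
time: 13.12
tool_pos: [674.7, 30.9, 237.3]
tcp_rot: [-180.0, -0.0, 178.4]
ft_force: [-0.1, 0.7, -3.7]
finger_gap: 59.3
```

Emit:
drive_tool --moves '[[[0.2,0,0],0],[[0.4,0,0],0],[[0.6,0,0],0],[[0.8,0,0],0],[[1,0,0],0],[[1,0,0],0],[[1,0,0],0],[[1,0,0],0]]'

```text
time: 13.78
tool_pos: [675.7, 30.9, 237.3]
tcp_rot: [-180.0, -0.0, 178.4]
ft_force: [-0.3, -0.3, -3.1]
finger_gap: 59.1
```

Emit:
drive_tool --moves '[[[0.2,0,0],0],[[0.4,0,0],0],[[0.6,0,0],0],[[0.8,0,0],0],[[1,0,0],0],[[1,0,0],0],[[1,0,0],0],[[1,0,0],0]]'

```text
time: 14.45
tool_pos: [676.5, 30.9, 237.3]
tcp_rot: [-180.0, -0.0, 178.4]
ft_force: [-4.4, -0.5, -0.8]
finger_gap: 59.4
```

Emit:
drive_tool --moves '[[[0.2,0,0],0],[[0.4,0,0],0],[[0.6,0,0],0],[[0.8,0,0],0],[[1,0,0],0],[[1,0,0],0],[[1,0,0],0],[[1,0,0],0]]'

```text
time: 15.12
tool_pos: [676.6, 30.9, 237.3]
tcp_rot: [-180.0, -0.2, 178.4]
ft_force: [-9.5, 0.5, 2.4]
finger_gap: 59.4
```

Contact: Fx −4.4 then −9.5 N at TCP x ≈ 676.5. Backing off to a light push and sliding down.

Emit:
drive_tool --moves '[[[-1,0,0],0],[[-1,0,0],0],[[-1,0,-2],0],[[-1,0,-4],0],[[-1,0,-6],0],[[-1,0,-8],0],[[-1,0,-10],0],[[-1,0,-10],0]]'

```text
time: 15.78
tool_pos: [676.5, 30.9, 226.7]
tcp_rot: [180.0, -0.0, 178.4]
ft_force: [-2.6, -0.5, -2.8]
finger_gap: 59.3
```

Emit:
drive_tool --moves '[[[0,0,-1],0],[[0,0,-2],0],[[0,0,-3],0],[[0,0,-4],0],[[0,0,-5],0],[[0,0,-6],0],[[0,0,-6],0],[[0,0,-6],0]]'

```text
time: 16.45
tool_pos: [676.5, 30.9, 221.2]
tcp_rot: [-180.0, -0.0, 178.4]
ft_force: [-4.9, -0.1, -1.3]
finger_gap: 59.4
```

Emit:
drive_tool --moves '[[[0,0,-0.7],0],[[0,0,-1.4],0],[[0,0,-2.1],0],[[0,0,-2.8],0],[[0,0,-3.5],0],[[0,0,-4],0],[[0,0,-4],0],[[0,0,-4],0]]'

```text
time: 17.12
tool_pos: [676.5, 30.9, 217.4]
tcp_rot: [-180.0, -0.0, 178.4]
ft_force: [-5.1, -1.0, -0.2]
finger_gap: 59.5
```

Emit:
drive_tool --moves '[[[0,0,-0.6],0],[[0,0,-1.2],0],[[0,0,-1.8],0],[[0,0,-2.4],0],[[0,0,-3],0],[[0,0,-3],0],[[0,0,-3],0],[[0,0,-3],0]]'

```text
time: 17.78
tool_pos: [676.5, 30.9, 214.4]
tcp_rot: [-180.0, -0.0, 178.4]
ft_force: [-5.9, -0.0, 0.0]
finger_gap: 59.2
```

Emit:
drive_tool --moves '[[[0,0,-0.4],0],[[0,0,-0.8],0],[[0,0,-1.2],0],[[0,0,-1.6],0],[[0,0,-2],0],[[0,0,-2],0],[[0,0,-2],0],[[0,0,-2],0]]'

```text
time: 18.45
tool_pos: [676.4, 30.9, 212.4]
tcp_rot: [-180.0, -0.0, 178.4]
ft_force: [-7.0, -0.2, 0.7]
finger_gap: 59.4
```

Emit:
drive_tool --moves '[[[-0.6,0,-0.4],0],[[-0.6,0,-0.8],0],[[-0.6,0,-1.2],0],[[-0.6,0,-1.6],0],[[-0.6,0,-2],0],[[-0.6,0,-2],0],[[-0.6,0,-2],0],[[-0.6,0,-2],0]]'

```text
time: 19.12
tool_pos: [676.2, 30.9, 210.3]
tcp_rot: [180.0, 0.0, 178.4]
ft_force: [-0.1, 0.1, -2.7]
finger_gap: 59.1
```

Emit:
drive_tool --moves '[[[0,0,-0.4],0],[[0,0,-0.8],0],[[0,0,-1.2],0],[[0,0,-1.6],0],[[0,0,-2],0],[[0,0,-2],0],[[0,0,-2],0],[[0,0,-2],0]]'

```text
time: 19.78
tool_pos: [676.3, 30.9, 208.7]
tcp_rot: [180.0, 0.0, 178.4]
ft_force: [-2.6, -0.2, 1.6]
finger_gap: 58.9
```

Emit:
drive_tool --moves '[[[0,0,-0.3],0],[[0,0,-0.6],0],[[0,0,-0.9],0],[[0,0,-1.2],0],[[0,0,-1.5],0],[[0,0,-1.5],0],[[0,0,-1.5],0],[[0,0,-1.5],0]]'

```text
time: 20.45
tool_pos: [676.3, 30.9, 208.6]
tcp_rot: [-180.0, 0.1, 178.4]
ft_force: [-7.5, -0.5, 8.7]
finger_gap: 59.0
```

Seat contact at TCP z ≈ 208.6, so the rail edge is at ≈ 222.9, within its stated range. I'll relieve the x push, hold the tug at about 10 N and check the pictures.

Emit:
drive_tool --moves '[[[-0.4,0,0],0],[[-0.8,0,-0.1],0],[[-0.8,0,-0.2],0],[[-0.8,0,-0.3],0],[[-0.8,0,-0.3],0],[[-0.8,0,-0.3],0],[[-0.8,0,-0.3],0],[[-0.8,0,-0.3],0]]'

```text
time: 21.12
tool_pos: [676.3, 30.9, 208.5]
tcp_rot: [180.0, 0.2, 178.4]
ft_force: [-3.5, 0.1, 8.0]
finger_gap: 58.8
```

Run:
```python
from h import *
s=snap('scene','scene5'); w=snap('wrist','wrist5'); q=r.sense(); print(q['time'],q['tool_pos'],q['tcp_rot'],q['ft_force'],q['wrist_torque'],q['finger_gap'])
b=s['pixels'][200:360,170:330,::-1]
cv2.imwrite('pics/c10.png',cv2.resize(b,(600,600),interpolation=cv2.INTER_CUBIC))
```

```text
21.2167 [676.29395071  30.86814285 208.51438624] [179.99925045   0.1874763  178.35936567] [-3.0858492  -0.15921248  7.82292822] [ 0.0494358   0.06566492 -0.00129436] 59.29766091959195
```

View pics/c10.png

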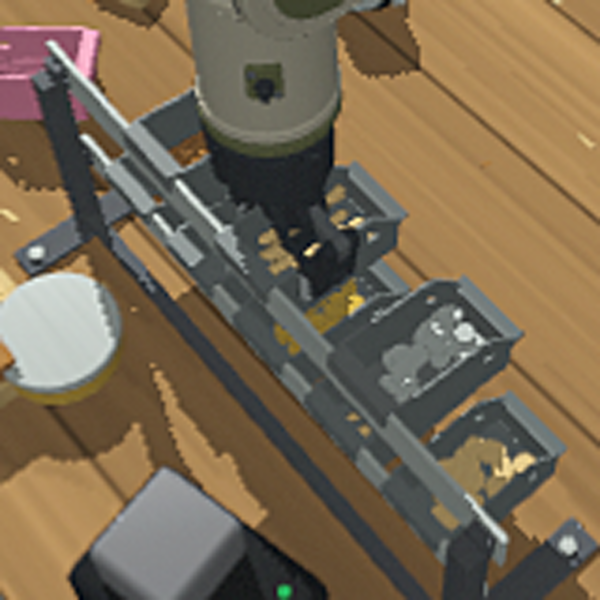

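View pics/wrist5.png

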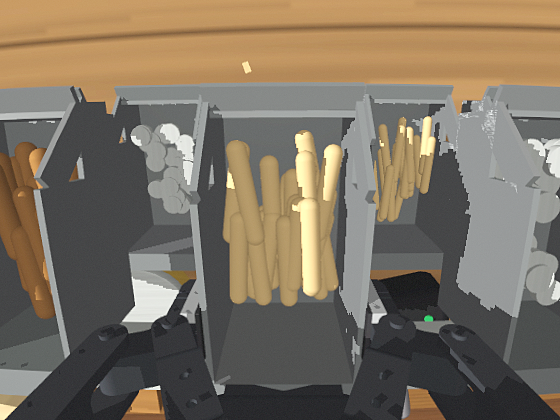

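The lip's leaf is now behind the rail (scene crop (255,270)), and the bin sits centred and level between the neighbours. Increasing the tug slightly and holding it.

Emit:
drive_tool --moves '[[[-0.2,0,-0.2],0],[[-0.2,0,-0.4],0],[[-0.2,0,-0.5],0],[[-0.2,0,-0.5],0],[[-0.2,0,-0.5],0],[[-0.2,0,-0.5],0],[[-0.2,0,-0.5],0],[[-0.2,0,-0.5],0]]'

```text
time: 21.88
tool_pos: [676.3, 30.9, 208.5]
tcp_rot: [180.0, 0.2, 178.4]
ft_force: [-3.5, -0.3, 9.6]
finger_gap: 59.1
```

Emit:
drive_tool --moves '[[[0,0,0],0],[[0,0,0],0],[[0,0,0],0],[[0,0,0],0],[[0,0,0],0],[[0,0,0],0],[[0,0,0],0],[[0,0,0],0]]'

```text
time: 22.55
tool_pos: [676.3, 30.9, 208.5]
tcp_rot: [180.0, 0.2, 178.4]
ft_force: [-4.1, 0.6, 10.7]
finger_gap: 59.0
```

Emit:
drive_tool --moves '[[[0,0,0.5],0],[[0,0,1],0],[[0,0,1.5],0],[[0,0,1.9],0],[[0,0,1.9],0],[[0,0,1.9],0],[[0,0,1.9],0],[[0,0,1.9],0]]'

```text
time: 23.22
tool_pos: [675.9, 30.8, 208.6]
tcp_rot: [180.0, 0.1, 178.4]
ft_force: [4.8, -0.7, 5.3]
finger_gap: 59.1
```

Emit:
drive_tool --moves '[[[0,0,0],0],[[0,0,0],0],[[0,0,0],0],[[0,0,0],0],[[0,0,0],0],[[0,0,0],0],[[0,0,0],0],[[0,0,0],0]]' --fingers 74 --squeeze 20

```text
time: 23.88
tool_pos: [675.1, 30.9, 207.9]
tcp_rot: [-180.0, -0.0, 178.4]
ft_force: [-0.1, 0.7, -0.7]
finger_gap: 74.0
```

Run:
```python
from h import *
w=snap('wrist','wrist6'); q=r.sense(); print(q['time'],q['tool_pos'],q['tcp_rot'],q['ft_force'],q['wrist_torque'],q['finger_gap'])
```

```text
23.9333 [675.11636618  30.85480632 207.89136341] [-1.79997541e+02 -1.81825434e-03  1.78363272e+02] [-0.35616115  0.32502339 -0.26767252] [ 0.02427207 -0.0325095  -0.00025754] 73.80834527733383
```

View pics/wrist6.png

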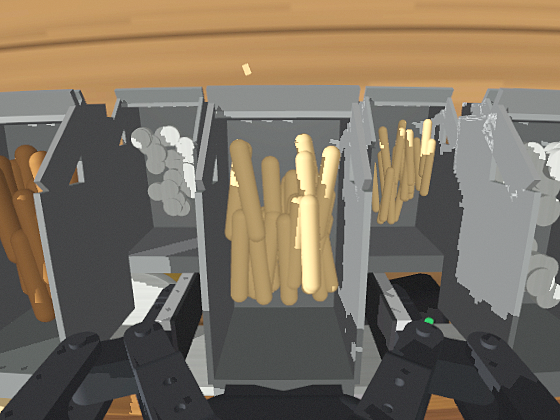

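Released: the bin hangs with a slight lean, and both fingers are clear of its walls (x≈200 and 370) and of the neighbours. Lifting straight up.

Emit:
drive_tool --moves '[[[0,0,3],0],[[0,0,8],0],[[0,0,15],0],[[0,0,25],0],[[0,0,37],0],[[0,0,50],0],[[0,0,65],0],[[0,0,80],0]]'

```text
time: 24.6
tool_pos: [675.3, 30.9, 290.2]
tcp_rot: [-180.0, 0.1, 178.4]
ft_force: [0.0, -1.3, 0.2]
finger_gap: 74.1
```

Emit:
drive_tool --moves '[[[-10,0,15],0],[[-30,0,30],0],[[-55,0,45],0],[[-85,0,60],0],[[-115,0,70],0],[[-145,0,80],0],[[-170,0,80],0],[[-180,0,80],0]]'

```text
time: 25.27
tool_pos: [493.3, 31.0, 371.4]
tcp_rot: [-180.0, 0.3, 178.4]
ft_force: [-0.3, 0.4, 0.2]
finger_gap: 74.0
```

Emit:
drive_tool --moves '[[[0,0,0],0],[[0,0,0],0],[[0,0,0],0],[[0,0,0],0],[[0,0,0],0],[[0,0,0],0],[[0,0,0],0],[[0,0,0],0]]'

```text
time: 25.93
tool_pos: [495.3, 30.8, 367.6]
tcp_rot: [-180.0, -0.0, 178.4]
ft_force: [0.1, 0.1, -0.9]
finger_gap: 74.0
```

Run:
```python
from h import *
s=snap('scene','scene7'); w=snap('wrist','wrist7'); q=r.sense(); print(q['time'],q['tool_pos'],q['ft_force'],q['finger_gap'])
b=s['pixels'][200:360,170:330,::-1]
b=cv2.resize(b,(600,600),interpolation=cv2.INTER_CUBIC)
cv2.imwrite('pics/c11.png',b)
s0=load('scene0')['pixels']; d=np.abs(s0.astype(int)-s['pixels']).max(2)>50
cv2.imwrite('pics/diff.png',(d*255).astype(np.uint8))
```

```text
26.0333 [495.1837402   30.8811509  367.72809718] [-0.17526542  0.03881842  0.06359568] 73.8730555152958
```

View pics/c11.png

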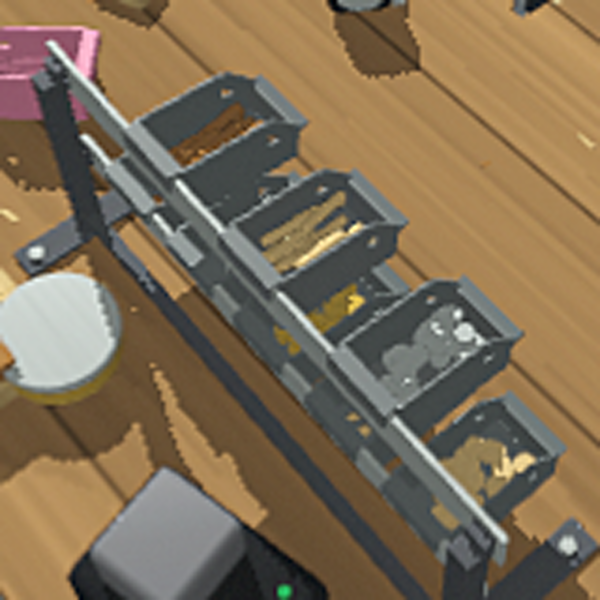

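View pics/wrist7.png

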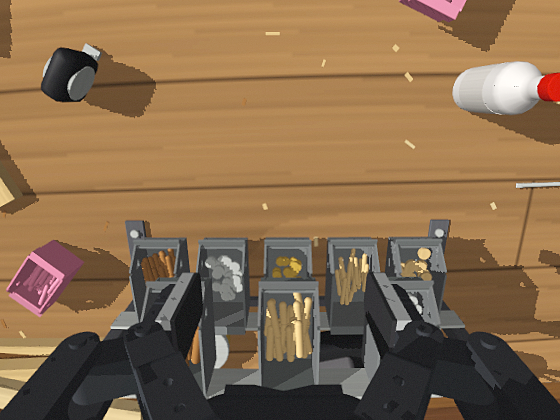

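View pics/diff.png

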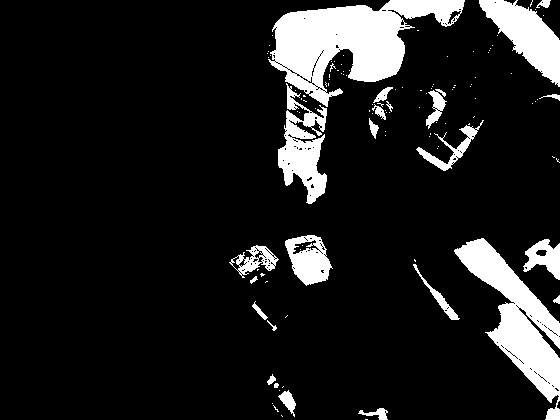

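The bin hangs between its neighbours with the lip over the rail, like theirs. The difference picture shows only the bin, the arm and shadows changed. Handing in.

```bash
python3 -c "
from bench import r
print(r.hand_in())"
```

```text
the job is handed in; nothing more can be done
None
```

The grey dowel bin now hangs on the top rail, midway between the two neighbours, and the job is handed in at about 26 s of the 54 s allowed. No verdict was reported.

- **Grasp and approach:** I gripped the bin across its side walls and brought its back up to the rail. Contact came at TCP x ≈ 676.5 mm, with a peak push of about 9.5 N.
- **Seating:** I slid it down until the lip landed on the rail's edge at a height of about 223 mm, 3 mm above the drawing and within the stated range.
- **Tug:** The wrist read about 8 to 10.7 N upward for more than a second, which puts roughly 10 to 13 N on the lip, below the 25 N limit.
- **Final checks:** After release the bin leans slightly, like its neighbours. The gripper is well clear and the wrist force is back near zero. Comparing pictures from before and after shows only the bin, the arm and shadows changed.
- **Disagreements:**
  - My first estimate of the bin's centre was about 3 mm off, because I took the lip's outer face to be at 60 mm instead of 63 mm. I corrected it before the approach.
  - The bin also measured about 8 mm longer at the front than described. I took this to be a front flange.
  - The rail touch came about 2.5 mm farther away than the cameras suggested.

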